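# Test the sander's emergency stop and re-arm it

### The job

Test the bench sander's emergency stop: push the red winged mushroom on the yellow box fully in so that it latches, then push one of its wings round clockwise (seen from above) until it pops back out, and let it spring back. Only after that, press the green re-arm button on the grey box fully down and take your hand away. Leave the loose tools, jar, bottle, tin and wood where they are.

Things in the scene. Friction and masses are not known exactly. Their poses are not given: they have to be found in the camera images.
- stop_box: Stop station, fixed to the bench: yellow-lidded grey box 120 x 120 x 55 mm high with the red mushroom in the middle of its top. Origin: centre of its underside, on the bench; z up. At rest the two wings of the mushroom lie along the box's own x axis.
- stop_top (a point): Centre of the mushroom's top face (a white dot, 24 mm across), on the twist axis, which is vertical: 111 mm above the bench when out, 103 mm when latched in. Red mushroom head, 58 mm diameter, 26 mm thick. Its middle must be pushed straight down: it resists with 6 to 8 N, then snaps in by itself and stays.
- wing_a (a point): Middle of the top edge of one wing's outer end, 50 mm from the twist axis, 5 mm below stop_top. The two wings are opposite each other; each sticks out from the head (radius 29 mm) to radius 50 mm, is 16 mm wide and 20 mm thick: it reaches from 5 to 25 mm below stop_top, and is 22 mm clear above the box lid when latched in. A sideways push of 2 to 5 N near the wing's outer part turns it. The point moves with the wing.
- wing_b (a point): The same point on the opposite wing.
- stop (a joint): How far the mushroom is pressed in, m: 0 out, 0.008 fully in. Over-centre snap: it has two resting places only, 0 and 0.008, and goes over at about 0.004 to 0.005.
- stop_twist (a joint): Twist of the mushroom, rad: 0 at rest, grows clockwise seen from above, hard stop at 0.9. A light spring turns it back to 0. When latched in, twisting lifts the mushroom on a cam; at about 0.5 to 0.7 (30 to 40 degrees) it pops out.
- rearm_box: Re-arm station, fixed to the bench: grey box 90 x 90 x 55 mm high with a green button in a black collar (50 mm across, 12 mm high) in the middle of its top. Origin: centre of its underside, on the bench.
- rearm_top (a point): Centre of the green button's top (34 mm across), 77 mm above the bench and 10 mm above its collar when up.
- rearm (a joint): How far the green button is pressed, m: 0 up, 0.006 fully down (about 5 N); a spring returns it.
- screw_jar: Loose glass jar, 56 mm diameter, 75 mm high, between the two stations. Origin: centre of its underside. Not to be moved.
- glue: Loose white glue bottle, 52 mm diameter, 150 mm high, standing at the back, left of the middle. Origin: centre of its underside. Not to be moved.
- paint_tin: Loose green tin, 90 mm diameter, 100 mm high, at the back, in the middle. Origin: centre of its underside. Not to be moved.
- offcut: Loose wooden offcut 160 x 45 x 45 mm lying along its own x. Origin: centre of its underside. Not to be moved.
- screwdriver: Loose screwdriver lying along its own x, in front of the stations. Origin: under its middle. Not to be moved.
- hammer: Loose hammer lying along its own x, at the left. Origin: under its middle. Not to be moved.
- tape: Loose yellow tape measure 70 x 35 x 65 mm, at the right. Origin: centre of its underside. Not to be moved.

How it is judged (in metres and radians):
On the way, in this order (a step that is already met when the one before it is completed fails the run):
1. the mushroom is pushed in and latched (deeper than 7 mm) (value of joint stop above 0.007 m), for 0.2 s.
2. the mushroom has been twisted clockwise until it popped out (value of joint stop_twist above 0.35 rad and value of joint stop below 0.002 m), for 0.04 s.
3. with the mushroom out and sprung back, the green button is pressed down (deeper than 4.5 mm) (value of joint rearm above 0.0045 m and value of joint stop below 0.002 m and value of joint stop_twist below 0.15 rad), for 0.04 s.
At the end, for the whole second after the job is handed in: The red mushroom is out (within 1.5 mm) and turned back to rest (within 0.12 rad), the green button is up again (within 1.5 mm), and every loose thing is at rest within 30 mm of where it was (value of joint each of stop, rearm below 0.0015 m and value of joint stop_twist below 0.12 rad and distance of each of screw_jar, glue, paint_tin, offcut, screwdriver, hammer, tape from where it was at the start of the episode below 0.03 m and linear speed of each of screw_jar, glue, paint_tin, offcut, screwdriver, hammer, tape below 0.03 m/s); the robot touches nothing.
It fails at once if the green button is pressed while the mushroom is in (value of joint each of rearm, stop above 0.003 m).
It fails at once if a loose thing is lifted, carried or knocked aside (more than 30 mm) (distance of any of screw_jar, glue, paint_tin, offcut, screwdriver, hammer, tape from where it was at the start of the episode above 0.03 m).
It also fails if it takes over 59 s, if anything falls off the work surface, if the arm or the gripper's body presses on something with over 40 N, if the wrist force passes 120 N, or if a joint passes its speed limit or range.

### The arm

A 6-joint arm with a two-finger parallel gripper is mounted at the origin on the work surface. World frame = base frame: x ahead of the robot, y to its left, z up, the work surface at z = 0. Lengths are in m, angles in degrees, forces in N, time in s.
With the tool pointing down it reaches from about 0.35 to 0.925 m from the base axis. Payload 6.4 kg.
Tool frame: the origin (TCP) lies at the centre of the arm's flange, where the gripper is bolted on; the fingertips stand 199 mm ahead of it and the grasp point (between the pads) lies 180 mm ahead of it; z points along the fingers, y is the line along which they close (so a half turn about z gives the same grasp; the last joint's range is limited). The gripper opens to 94 mm and grips with 3 to 60 N. Pads are 16 mm wide; open, the fingers measure 119 mm over their backs; the gripper's body (75 mm by 177 mm) begins 78 mm behind the grasp point.
Start: joints at [65.827, 14.043, 89.255, -0, 76.702, -9.975], TCP at [0.159, 0.63, 0.405] pointing down, gripper open.
Joint ranges: [-179.41, 179.41], [-58.25, 129.5], [7.25, 145.43], [-54.29, 234.29], [11.92, 165.04], [-157.13, 157.13]. Speed limits (degrees/s): [147.25, 147.25, 180, 180, 180, 180].

### API

Orientations are given as a 3x3 rotation matrix whose columns are the frame's x, y, z axes.
In Python, from rig import r gives the robot as it stands. The module is installed in compiled form; this text tells all that it offers. Calls block until the motion is done:
- r.move_pose(position, orientation): joint-space move of the TCP to a pose.
- r.move_linear(position, rot=None, velocity=0.15, max_force=None): straight line of the TCP; rot=None keeps the orientation; velocity is the mean speed in m/s. With max_force (N) it stops when the force on the tool has changed by that much, and returns True; else False.
- r.set_joints(angles): joint-space move.
- r.grip(opening): finger opening in m; the grip force is fixed at half the most; returns when the fingers have stopped.
- r.wait(seconds).
- r.ik(position, orientation): joint angles nearest the present ones, or None.
- r.capture(name): name is "side" or "top"; returns a dict with "color" (400x640x3 uint8, red, green, blue), "z_map" (400x640 float32, m along the optical axis (not along the pixel's ray), 0 where there is no reading), "camera_matrix" (3x3 intrinsics, pixels), "T" (4x4, takes a point from camera to world coordinates). Camera axes: x right, y down, z forward; pixel columns grow to the right and rows downward; lengths in m; the calibration is good to about 2 mm. A picture is of the moment at which its call begins.
A pose or a line that the arm cannot do raises r.Unreachable and nothing moves.
- r.hand_in(): hands the job in; it is judged then, once.
Trained networks look in a picture, given as the dict that the camera call returned (one of the last four; its "shot" number tells which), for a name from the list of things; names that differ only in an ending like _2 or _b are one class to them, and where a whole thing is asked for, a point or a joint stands for the part that bears it (a point fixed in the world has none). Each returns a list of dicts, best first, with "p" (0 to 1); they miss things now and then, are a little off and sometimes report something else, mostly with a low value. They report only what shows in the picture. A call takes as long as a camera call.
- r.look_for(picture, name): "extent" ([left, top, right, bottom] in pixels, round what is visible of it).
- r.outline_of(picture, name): "region" (400x640 bool, what is visible of it) and "extent" ([left, top, right, bottom] in pixels, round what is visible of it).
- r.tip_of(picture, name): "at" ([column, row] in pixels: a listed point, or the origin of a listed thing).
Readings, each from a call of its own:
- r.current_clock(): time.
- r.current_joint_pos(): joint angles.
- r.current_joint_velocities(): joint speeds.
- r.current_effort(): joint torques, N m.
- r.current_eef_pos(): TCP position.
- r.current_eef_rot(): TCP orientation.
- r.current_wrist_force(): force on the tool from outside, world axes, zero at the start.
- r.current_ft_torque(): the same for the moment, N m.
- r.current_finger_gap(): finger opening in m.
- r.current_grip_force(): force on a finger pad.
Only numpy, scipy, OpenCV 4.12 (cv2) and the standard library are available. Lean on these libraries where they do the work, as an engineer would, in place of code of your own. Each camera call takes 0.05 s, during which the arm holds its last target. There are 200 camera calls.

## Working session

There is one attempt and no reset: what is moved stays moved. The work goes in short steps, each a Python script; the robot and the scene stay as the last script left them, time stands still between calls to the robot, and variables do not carry over. Pictures are saved under pics/ and viewed, at most 10 in all, crops included, and the job is handed in when it is done.

```bash
mkdir -p pics; cat > h.py <<'E'
from rig import r
import numpy as np, cv2
def w(p,uv,z=None):
    K,T=p["camera_matrix"],p["T"]; u,v=uv
    d=np.linalg.inv(K)@[u,v,1]
    if z is None:
        zz=p["z_map"][int(round(v)),int(round(u))]; return T[:3,:3]@(d*zz)+T[:3,3]
    D=T[:3,:3]@d; return T[:3,3]+D*(z-T[2,3])/D[2]
E
python3 - <<'E'
from h import *
np.set_printoptions(precision=4,suppress=True)
print(r.current_clock())
for c in ("top","side"):
    p=r.capture(c); cv2.imwrite(f"pics/{c}0.png",p["color"][:,:,::-1]); print(c,p["T"][:3,3])
    for n,z in (("stop_top",.111),("wing_a",.106),("wing_b",.106),("rearm_top",.077),("screw_jar",0),("glue",0),("paint_tin",0),("offcut",0)):
        for o in r.tip_of(p,n)[:3]: print(n,round(o["p"],2),np.round(o["at"],1),w(p,o["at"],z),w(p,o["at"]))
E
```

```text
0.0
top [0.3646 0.0271 1.3405]
stop_top 0.9 [393.2 180.8] [ 0.5891 -0.1958  0.111 ] [ 0.5898 -0.1965  0.1074]
wing_a 0.94 [381.7 161.5] [ 0.641  -0.1693  0.106 ] [ 0.6638 -0.1856  0.004 ]
wing_a 0.93 [402.9 200.5] [ 0.5387 -0.2191  0.106 ] [ 0.5461 -0.2296  0.0534]
wing_b 0.94 [381.7 161.5] [ 0.641  -0.1693  0.106 ] [ 0.6638 -0.1856  0.004 ]
wing_b 0.93 [402.9 200.5] [ 0.5387 -0.2191  0.106 ] [ 0.5461 -0.2296  0.0534]
rearm_top 0.57 [221.9 202.3] [0.5466 0.245  0.077 ] [0.5467 0.2451 0.0764]
screw_jar 0.83 [314.3 229. ] [0.4795 0.0059 0.    ] [0.4728 0.0071 0.0773]
paint_tin 0.76 [299.2 135.3] [0.7441 0.0431 0.    ] [0.716  0.0419 0.099 ]
paint_tin 0.32 [401.2 198.3] [ 0.5599 -0.2359  0.    ] [ 0.5449 -0.2157  0.1026]
offcut 0.88 [380.1 129.3] [ 0.7578 -0.1855  0.    ] [ 0.7456 -0.1789  0.0416]
side [0.2305 0.6148 0.8666]
stop_top 0.82 [351.5 156.9] [ 0.598  -0.1811  0.111 ] [ 0.5972 -0.1793  0.1127]
wing_a 0.88 [340. 157.] [ 0.6299 -0.1677  0.106 ] [ 0.6319 -0.1716  0.1022]
wing_a 0.85 [372.7 157.1] [ 0.5452 -0.2194  0.106 ] [ 0.5903 -0.3391 -0.0031]
wing_a 0.66 [285.4 274.2] [0.537
[... 233 characters left out ...]
6 0.106 ] [0.5486 0.2424 0.0779]
rearm_top 0.68 [285.1 275.1] [0.5482 0.2444 0.077 ] [0.5488 0.2437 0.0755]
rearm_top 0.51 [268.2 210.4] [0.7047 0.1001 0.077 ] [0.7158 0.0881 0.0585]
screw_jar 0.93 [353.7 237.3] [0.4834 0.0049 0.    ] [0.4712 0.0343 0.0417]
glue 0.88 [235.6 252. ] [0.7369 0.2188 0.    ] [0.7143 0.2365 0.0387]
glue 0.71 [288.7 289.3] [0.5476 0.2378 0.    ] [0.5264 0.2629 0.0578]
glue 0.4 [395.6 153.5] [ 0.5291 -0.3949  0.    ] [ 0.5196 -0.3626  0.0277]
paint_tin 0.68 [269.2 208.8] [0.7522 0.0431 0.    ] [0.716  0.0828 0.0601]
paint_tin 0.25 [233.2 253. ] [0.7404 0.2248 0.    ] [0.7207 0.2398 0.0334]
offcut 0.94 [307.7 166.4] [ 0.7548 -0.1778  0.    ] [ 0.7435 -0.1608  0.0186]
```

View pics/top0.png

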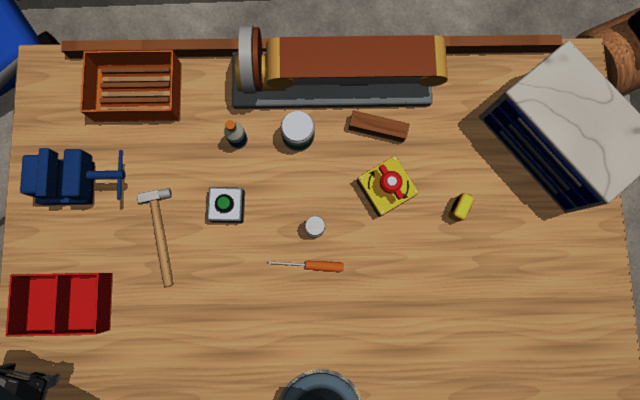

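View pics/side0.png

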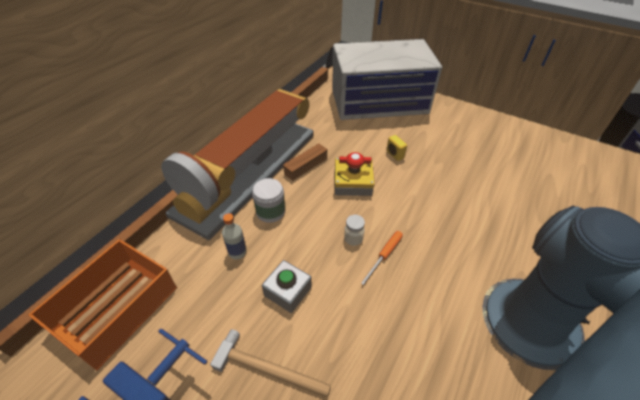

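The top view shows the mushroom at about (393,181) with its wings at (382,161) and (403,200), and the green button at (222,202). The side view agrees, with the mushroom at (355,158) and the button at (286,275). I'll refine these by colour.

```bash
python3 - <<'E'
from h import *
np.set_printoptions(precision=4,suppress=True)
for c in ("top","side"):
    p=r.capture(c); hsv=cv2.cvtColor(p["color"],cv2.COLOR_RGB2HSV).astype(int); H,S,V=hsv.transpose(2,0,1)
    def pts(m,uv,R,z):
        vs,us=np.nonzero(m); k=np.hypot(us-uv[0],vs-uv[1])<R
        return np.array([w(p,q,z) for q in zip(us[k],vs[k])])
    cs=(393,181) if c=="top" else (355,159); cg=(222,202) if c=="top" else (286,275)
    a=pts((S<90)&(V>140),cs,6,.111); print(c,"dot",len(a),a.mean(0))
    a=pts(((H<8)|(H>172))&(S>130)&(V>60),cs,30,.103); m=a.mean(0)
    e,v=np.linalg.eigh(np.cov((a-m)[:,:2].T)); print("red",len(a),m,(a.min(0)+a.max(0))/2,"ang",np.degrees(np.arctan2(v[1,1],v[0,1])))
    a=pts((H>40)&(H<85)&(S>90),cg,12,.077); print("green",len(a),a.mean(0))
    y=pts((H>22)&(H<34)&(S>130),cs,50,.055).astype(np.float32); print("lid",cv2.minAreaRect(y[:,:2]))
E
```

```text
top dot 68 [ 0.5896 -0.1922  0.111 ]
red 385 [ 0.5881 -0.1903  0.103 ] [ 0.5891 -0.1918  0.103 ] ang -150.7180225618967
green 159 [0.5462 0.2422 0.077 ]Traceback (most recent call last):
  File "<stdin>", line 13, in <module>
cv2.error: OpenCV(4.12.0) /io/opencv/modules/imgproc/src/convhull.cpp:143: error: (-215:Assertion failed) total >= 0 && (depth == CV_32F || depth == CV_32S) in function 'convexHull'
```

```bash
cat >> h.py <<'E'
C=np.array([.5893,-.1925]); G=np.array([.5465,.243]); A=np.radians(28)
def R(t): c,s=np.cos(t),np.sin(t); return np.array([[c,s,0],[s,-c,0],[0,0,-1.]])
def P(xy,tip): return np.array([xy[0],xy[1],tip+.199])
E
python3 - <<'E'
from h import *
r.grip(0)
t=A+np.pi   # near wing; tool x radial
for q in (t,t-np.pi):
    print(r.ik(P(C,.2),R(q)))
q=min((t,t-np.pi),key=lambda q:9e9 if r.ik(P(C,.2),R(q)) is None else abs(r.ik(P(C,.2),R(q))[5]))
r.move_pose(P(C,.22),R(q)); r.move_linear(P(C,.125),velocity=.1)
f0=r.current_wrist_force()
print(r.move_linear(P(C,.1015),velocity=.02,max_force=25), r.current_eef_pos(), r.current_wrist_force()-f0)
r.wait(.4); print(r.current_wrist_force()-f0)
r.move_linear(P(C,.16)); r.wait(.3)
p=r.capture("top");m=p["z_map"][177:184,389:396]
print([w(p,(u,v))[2].round(4) for u in (391,393,395) for v in (179,181,183)],q,r.current_clock(),r.current_finger_gap())
p=r.capture("side");cv2.imwrite("pics/s1.png",cv2.resize(p["color"][60:260,220:480,::-1],None,fx=3,fy=3))
E
```

```text
[-2.85547538e+01  1.03698107e+01  9.41409874e+01 -2.54444375e-14
  7.54892019e+01 -1.46554754e+02]
[-2.85547538e+01  1.03698107e+01  9.41409874e+01 -2.54444375e-14
  7.54892019e+01  3.34452462e+01]
False [ 0.58961162 -0.19261815  0.30210315] [-1.85184435  1.43068232  7.67241859]
[-3.20131244  2.30863961  8.03302798]
[np.float64(0.5013), np.float64(0.5046), np.float64(0.5093), np.float64(0.5059), np.float64(0.5048), np.float64(0.5086), np.float64(0.504), np.float64(0.5074), np.float64(0.5078)] 0.48869219055841207 9.325 -0.00010648148307818115
```

View pics/s1.png

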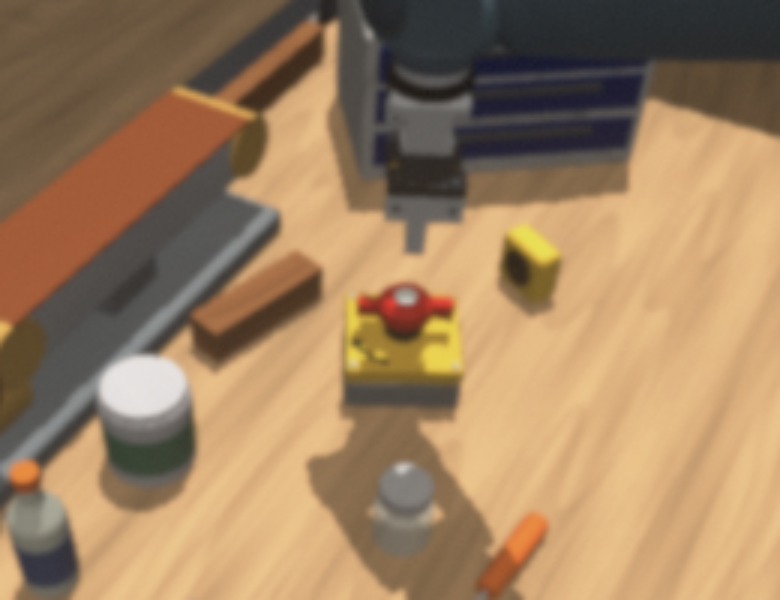

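The side crop shows the mushroom with its dot at about (355,159) in the full image and the closed gripper clear above it. I'll check the latched height from side depth before twisting.

```bash
python3 - <<'E'
from h import *
p=r.capture("side")
def zs(p,xy,rad):
    v,u=np.nonzero(p["z_map"]>0); X=np.linalg.inv(p["camera_matrix"])@np.array([u,v,np.ones(len(u))])*p["z_map"][v,u]
    W=(p["T"][:3,:3]@X).T+p["T"][:3,3]; k=(np.hypot(*(W[:,:2]-xy).T)<rad)
    return len(W[k]),np.percentile(W[k][:,2],[10,30,50,70,90]).round(4)
print("dot",zs(p,C,.018),"rearm",zs(p,G,.012),"lid",zs(p,C+.05*np.array([-np.sin(A),np.cos(A)]),.008))
E
```

```text
dot (223, array([0.1005, 0.1038, 0.1854, 0.4747, 0.4773])) rearm (66, array([0.0741, 0.0751, 0.0758, 0.0767, 0.0777])) lid (52, array([0.0534, 0.0564, 0.2983, 0.3074, 0.341 ]))
```

```bash
cat >> h.py <<'E'
def wp(th,gap,rad=.043):
    f=A+np.pi-th; e=np.array([np.cos(f),np.sin(f)]); n=np.array([-e[1],e[0]])
    return C+rad*e+(.0205+gap)*n, n
E
python3 - <<'E'
from h import *
xy,_=wp(0,.014)
r.move_linear(P(xy,.16),R(A)); print(r.move_linear(P(xy,.071),velocity=.08,max_force=8))
f0=r.current_wrist_force()
r.move_linear(P(wp(0,.003)[0],.071),velocity=.05)
for th in np.arange(0,.86,.06):
    xy,n=wp(th,0); r.move_linear(P(xy,.071),R(A-th),velocity=.04)
    f=r.current_wrist_force()-f0; ft=f[:2]@n
    print(th.round(2),f.round(1),ft.round(1),(r.current_eef_pos()[:2]-xy).round(4))
    if ft>14: break
print(r.current_clock())
p=r.capture("side");cv2.imwrite("pics/s2.png",cv2.resize(p["color"][110:210,290:420,::-1],None,fx=5,fy=5))
E
```

```text
False
0.0 [-0.1  0.6 -0.4] -0.6 [ 0. -0.]
0.06 [ 0.8 -0.4 -1.8] 0.7 [ 0.0002 -0.0002]
0.12 [ 1.7 -1.1 -1. ] 1.6 [ 0.0002 -0.0003]
0.18 [ 0.9 -1.2  1.1] 1.4 [ 0.0001 -0.0002]
0.24 [ 0.1 -0.7  0.8] 0.7 [ 0.0001 -0.0001]
0.3 [ 1.  -1.2 -0.4] 1.3 [0. 0.]
0.36 [ 0.5 -1.4 -0.3] 1.5 [-0.  0.]
0.42 [ 0.2 -0.7 -0.5] 0.7 [-0.  0.]
0.48 [ 0.9 -0.7 -0.5] 0.7 [-0.  0.]
0.54 [ 0.2 -0.5 -1.7] 0.5 [-0.  0.]
0.6 [-0.1 -0.2 -0.8] 0.2 [ 0. -0.]
0.66 [-1.  -0.2 -0. ] 0.3 [-0. -0.]
0.72 [-0.7  0.8 -1.2] -0.6 [-0.     -0.0001]
0.78 [-0.8  0.2 -0.7] 0.1 [-0.     -0.0001]
0.84 [-1.2 -1.  -1.3] 1.3 [-0. -0.]
15.3167
```

View pics/s2.png

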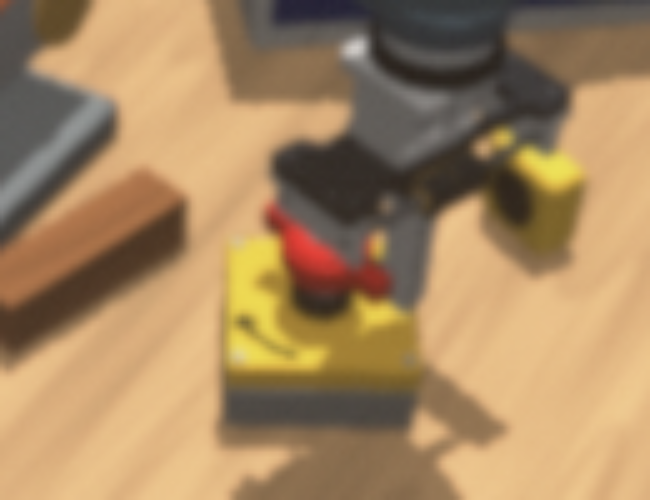

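The crop shows the near wing turned roughly 40° at about (370,275), with the finger behind it. The neck is showing more than before, so it looks popped out. I'll retreat and measure.

```bash
python3 - <<'E'
from h import *
for th in np.arange(.78,-.01,-.13):
    xy,n=wp(th,.003); r.move_linear(P(xy,.071),R(A-th),velocity=.06)
xy,_=wp(0,.016); r.move_linear(P(xy,.071),velocity=.08); r.move_linear(P(xy,.18))
r.move_pose(P(C+[-.1,.15],.22),R(A))
v_=[]
for c in("side","top"):
    p=r.capture(c); v,u=np.nonzero(p["z_map"]>0); X=np.linalg.inv(p["camera_matrix"])@np.array([u,v,np.ones(len(u))])*p["z_map"][v,u]
    W=(p["T"][:3,:3]@X).T+p["T"][:3,3]; k=(np.hypot(*(W[:,:2]-C).T)<.014)&(W[:,2]<.15)
    print(c,k.sum(),np.percentile(W[k][:,2],[10,30,50,70,90]).round(4))
    if c=="side": cv2.imwrite("pics/s3.png",cv2.resize(p["color"][60:260,220:480,::-1],None,fx=3,fy=3))
    for o in r.tip_of(p,"wing_a")[:2]: print(o["p"],w(p,o["at"],.106))
print(r.current_clock())
E
```

```text
side 36 [0.0683 0.1087 0.1096 0.1105 0.1113]
0.77 [ 0.54819882 -0.21319364  0.106     ]
0.52 [ 0.63584682 -0.16458117  0.106     ]
top 90 [0.1074 0.1091 0.1106 0.1118 0.1135]
0.75 [ 0.63580148 -0.16577509  0.106     ]
0.57 [ 0.54348937 -0.20940165  0.106     ]
19.5917
```

View pics/s3.png

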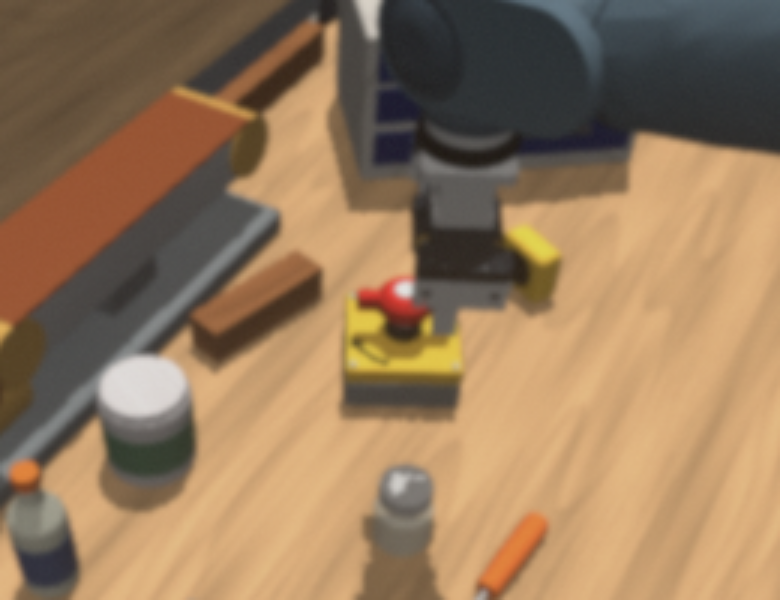

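The mushroom now stands about 0.110 m high, against about 0.103 m when latched. Its neck is visible at (402,325) in the crop and the wings are back at rest, so steps 1 and 2 are done. Next is the green button.

```bash
python3 - <<'E'
from h import *
q=A
r.move_linear(P(C+[-.1,.15],.25)); r.move_pose(P(G,.22),R(np.radians(90))); r.move_linear(P(G,.085),velocity=.1)
f0=r.current_wrist_force()
print(r.move_linear(P(G,.0695),velocity=.02,max_force=25)); r.wait(.2)
z=r.current_eef_pos()[2]-.199; print(z,r.current_wrist_force()-f0)
if z>.0712: print(r.move_linear(P(G,.0685),velocity=.02,max_force=25)); r.wait(.2); print(r.current_eef_pos()[2]-.199,r.current_wrist_force()-f0)
r.move_linear(P(G,.25)); r.wait(1)
for c in("top","side"):
    p=r.capture(c); cv2.imwrite(f"pics/{c}4.png",p["color"][:,:,::-1])
print(r.current_clock())
E
```

```text
False
0.07129710909862647 [-4.82670572 -1.89603536 11.38778045]
False
0.07118990921079432 [-7.89232182 -2.05099059 16.60233968]
26.6
```

View pics/side4.png

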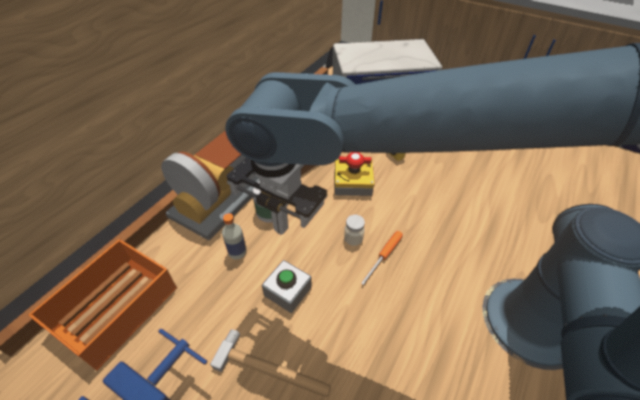

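The side view shows the button up at (286,277), the mushroom out at (355,160), nothing disturbed and the arm clear. The press hit the button's end stop at a tip height of 71.2 mm.

```bash
python3 -c "
from rig import r
print(r.hand_in())"
```

```text
the job is handed in; nothing more can be done
None
```

I latched the mushroom in, twisted it until it popped out and sprang back, then pressed and released the green re-arm button; I handed the job in at about 27 s with no loose item visibly moved, and the hand-in returned no verdict.

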